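# Start two wing screws and stop at the crossed thread

## Robot

A 7-joint arm with a two-finger parallel gripper is mounted at the origin on the work surface. World frame = base frame: x ahead of the robot, y to its left, z up, the work surface at z = 0. Lengths are in m, angles in degrees, forces in N, time in s.
With the tool pointing down it reaches from about 0.35 to 0.9 m from the base axis. Payload 7.2 kg.
Tool frame: the origin (TCP) lies at the very end of the fingers, on their centre line; the grasp point (between the pads) lies 19 mm behind it; z points along the fingers, y is the line along which they close (so a half turn about z gives the same grasp; the last joint's range is limited). The gripper opens to 85 mm and grips with 20 to 120 N. Pads are 22 mm wide; open, the fingers measure 114 mm over their backs; the gripper's body (76 mm by 85 mm) begins 54 mm behind the grasp point. The pads swing forward as they close: fully open they stand 13 mm farther back than shut.
Start: joints at [-69.225, 23.554, -0.728, 91.456, 0.321, 64.991, -4.71], TCP at [0.261, 0.568, 0.191] pointing down, gripper open.
Joint ranges: [-169.25, 169.25], [-16.82, 113.86], [-84.01, 82.57], [7.8, 145.47], [-59.2, 239.2], [7.22, 106.19], [-163.78, 163.78]. Speed limits (degrees/s): [136.94, 136.94, 172.46, 172.46, 180, 180, 180].

## Interface

Orientations are given as [roll, pitch, yaw] about the fixed x, y, z axes, in that order (R = Rz(yaw) Ry(pitch) Rx(roll)).
In Python, from cell import * gives the robot as it stands.
- The arm moves only by the tool servo_tool, never from a script. Its argument "plan" is text: rows parted by semicolons, each of 5 numbers parted by spaces: the shift along the tool's x, y, z in mm, then the turn about the tool's z in rad, then the opening, from 0 (shut) to 1 (fully open). A call has 1 to 12 rows; each row shifts and turns the commanded pose from where the row before left it, along the tool's axes as they then stand; what a row does not reach is not made up. A row lasts 1/8 s, in which the tool goes at most 62.5 mm and 10.7 degrees, less where a joint would pass 70% of its speed; a pose out of reach is approached as far as the arm can. A call is refused whole if a number of a shift passes 62.5 or a number of a turn 0.188, either way. A call with a gripper value outside its range is refused whole. The fingers move at their own pace and stop on an object; "force" is the grip in N (left out, the last holds). Time passes only in rows, so rows that do not move let the fingers close. It gives the time, the measured TCP pose, the force, the opening and the grip force at its end, in the units of the state.
- observe(): the state, without advancing time (a new reading comes with each control period).
- camera(name): name is "scene" or "top" or "wrist"; returns a dict with "img" (420x560x3 uint8, red, green, blue), "K" (3x3 intrinsics, pixels), "k1" (the pictures are not rectified: a ray, as slopes to the right and down, at radius r is drawn at 1 + k1 r^2 times it, then the intrinsics apply), "R" (3x3) and "t" (3): a world point X has camera coordinates R X + t; the wrist camera has in their place "T_tool_cam" (4x4, takes a point from camera to tool coordinates, whose origin is the TCP and whose axes are the flange's). Camera axes: x right, y down, z forward; pixel columns grow to the right and rows downward; lengths in m; the calibration is good to about 2 mm. A picture is of the moment at which its call begins: read the wrist's pose just before it. There is no depth.
- hand_in(): hands the job in; it is judged then, once.
Trained networks look in a picture, given as the dict that the camera call returned (one of the last four; its "shot" number tells which), for a name from the list of things; names that differ only in an ending like _2 or _b are one class to them, and where a whole thing is asked for, a point or a joint stands for the part that bears it (a point fixed in the world has none). Each returns a list of dicts, best first, with "p" (0 to 1); they miss things now and then, are a little off and sometimes report something else, mostly with a low value. They report only what shows in the picture. A call takes as long as a camera call.
- look_for(picture, query): "point" ([column, row] in pixels, amid what is visible of it).
- silhouettes(picture, query): "region" (420x560 bool, what is visible of it) and "point" ([column, row] in pixels, amid what is visible of it).
The state is a dict: "time": time; "joints": joint angles; "dq": joint speeds; "joint_torque": joint torques, N m; "tool_pos": TCP position; "ee_rot": TCP orientation; "ft_force": force on the tool from outside, world axes, zero at the start; "ft_torque": the same for the moment, N m; "width": finger opening in m; "gripper_force": force on a finger pad.
Only numpy, scipy, OpenCV 4.12 (cv2) and the standard library are available. Lean on these libraries where they do the work, as an engineer would, in place of code of your own. Each camera call takes 0.05 s, during which the arm holds its last target. There are 200 camera calls.

## Task

Two steel wing screws, only just started, stand at the two ends of the black lens-mount base, and one of them is crossed in its thread. Turn each of them gently clockwise: run the one that turns freely fully home, but when the other binds early stop at once, do not force it, and turn it back anticlockwise all the way to its back stop. Never put more than firm finger torque (0.6 N m) on either screw, let go of both at the end, and leave everything else where it lies.

Things in the scene. Friction and masses are not known exactly. Their poses are not given: they have to be found in the camera images.
- base: black lens-mount base, fixed block 90 (its x) x 230 (its y) x 30 mm high; origin at the centre of its underside, z up. A round lens (disc 52 mm across, 12 mm thick in y, top 114 mm above the table) stands on a post at x = 20 mm, y = 0. The two wing screws stand upright at y = +85 mm (a) and y = -85 mm (b), x = 0
- wing_a_grip (a point): grip point of the steel wing screw at the base's +y end: on its upright axis, 56 mm above the table. x runs along the flat wing (34 mm long), y through its 8 mm thickness (grip across y), z up. Wing 38 to 60 mm above the table; below it a collar 20 mm across, down to the base's top at 30 mm. Turns with the screw; both screws look alike
- screw_a (a joint): turn of screw a in rad, growing clockwise from above (the wing's yaw falls): 0 = backed out to its stop, 2.6 = fully home, a hard stop. Starts at 0.3 to 0.6. A good thread has 0.03 N m of drag all the way home; a crossed one turns as freely at first, then binds hard between 0.8 and 1.2. Stays where left; rises or sinks by under 0.5 mm
- wing_a (a joint): elastic twist of wing a against its screw in rad, positive under clockwise torque: 4 N m per rad, 0 when free. 0.15 (0.6 N m) strains the thread
- wing_b_grip (a point): grip point of the steel wing screw at the base's -y end: on its upright axis, 56 mm above the table. x runs along the flat wing (34 mm long), y through its 8 mm thickness (grip across y), z up. Wing 38 to 60 mm above the table; below it a collar 20 mm across, down to the base's top at 30 mm. Turns with the screw; both screws look alike
- screw_b (a joint): turn of screw b in rad, growing clockwise from above (the wing's yaw falls): 0 = backed out to its stop, 2.6 = fully home, a hard stop. Starts at 0.3 to 0.6. A good thread has 0.03 N m of drag all the way home; a crossed one turns as freely at first, then binds hard between 0.8 and 1.2. Stays where left; rises or sinks by under 0.5 mm
- wing_b (a joint): elastic twist of wing b against its screw in rad, positive under clockwise torque: 4 N m per rad, 0 when free. 0.15 (0.6 N m) strains the thread
- spacer_ring: loose aluminium ring, 26 mm across, 8 mm high, lying on the base beside the lens; origin at the centre of its underside. Leave alone
- hex_key: loose black hex key, 100 x 25 x 5 mm, lying on the table on the robot's side of the base. Leave alone
- optic_post: loose steel post, 75 mm long, 13 mm thick, lying beyond the base. Leave alone
- lens_tube: loose black lens tube, 32 mm across, 36 mm high, standing beyond the base. Leave alone
- post_holder: loose black post holder, 38 mm foot, 63 mm high, standing to the left. Leave alone
- optic_box: loose small carton, 70 x 70 x 35 mm, lying to the right. Leave alone
- mirror_mount: loose black mirror mount, 40 x 50 x 50 mm, standing to the left. Leave alone

How it is judged (in metres and radians):
On the way:
1. the crossed screw has been turned gently clockwise until it is felt to bind (over 0.08 N m of clockwise torque on it there) (((value of joint wing_a above 0.02 rad and value of joint screw_a between 0.75 and 1.6 rad) or (value of joint wing_b above 0.02 rad and value of joint screw_b between 0.75 and 1.6 rad))), for 0.1 s.
At the end, for the whole second after the job is handed in: One screw (the one with the good thread) is home, within 0.1 rad of its 2.6 rad stop; the crossed one is backed out, within 0.12 rad of its stop at 0; both are released and still, and every loose thing is within 30 mm of where it was (((value of joint screw_a above 2.5 rad and value of joint screw_b below 0.12 rad) or (value of joint screw_b above 2.5 rad and value of joint screw_a below 0.12 rad)) and velocity of joint screw_a between -0.05 and 0.05 rad/s and velocity of joint screw_b between -0.05 and 0.05 rad/s and distance of each of spacer_ring, hex_key, optic_post, lens_tube, post_holder, optic_box, mirror_mount from where it was at the start of the episode below 0.03 m); the robot touches nothing.
It fails at once if screw a is forced: more than 0.6 N m on it, either way (wing twisted over 0.15 rad) (value of joint wing_a above 0.15 rad or value of joint wing_a below -0.15 rad).
It fails at once if screw b is forced: more than 0.6 N m on it, either way (wing twisted over 0.15 rad) (value of joint wing_b above 0.15 rad or value of joint wing_b below -0.15 rad).
It fails at once if a bystander is knocked away by more than 50 mm (distance of any of spacer_ring, hex_key, optic_post, lens_tube, post_holder, optic_box, mirror_mount from where it was at the start of the episode above 0.05 m).
It also fails if it takes over 67 s, if anything falls off the work surface, if the arm or the gripper's body presses on something with over 40 N, if the wrist force passes 120 N, or if a joint passes its speed limit or range.

## Working session

There is one attempt and no reset: what is moved stays moved. The work goes in short steps, Python scripts to look and compute and a tool call to move; the robot and the scene stay as the last step left them, time stands still between calls to the robot, and variables do not carry over. Pictures are saved under pics/ and viewed, at most 10 in all, crops included, and the job is handed in when it is done.

Besides the shell and the picture viewer there is one more tool, called after "Emit:" by a JSON object that holds its "api" and its "payload", one argument or row to a line. servo_tool: Moves the arm, as the interface text tells. Its arguments: {"type":"object","properties":{"plan":{"type":"string"},"force":{"type":"number"}},"required":["plan"]}

```bash
mkdir -p pics; ls; cat > h.py <<'E'
from cell import *
import numpy as np, cv2
def ray(c,px):
    K=c["K"];k=c["k1"]
    d=np.array([(px[0]-K[0,2])/K[0,0],(px[1]-K[1,2])/K[1,1]]);u=d.copy()
    for _ in range(20): u=d/(1+k*(u@u))
    return np.array([u[0],u[1],1.])
def toworld(c,px,z,pose=None):
    r=ray(c,px)
    if "R" in c:
        R=np.array(c["R"]);o=-R.T@c["t"];d=R.T@r
    else:
        from scipy.spatial.transform import Rotation as Ro
        p,e=pose
        Rt=Ro.from_euler("xyz",e,degrees=True).as_matrix();T=np.array(c["T_tool_cam"])
        o=Rt@T[:3,3]+p;d=Rt@T[:3,:3]@r
    return o+d*(z-o[2])/d[2]
def save(c,n): cv2.imwrite("pics/"+n,np.ascontiguousarray(c["img"][:,:,::-1]))
E
python3 - <<'E'
from h import *
s=observe();print({k:np.round(v,3) for k,v in s.items()})
a=camera("top");b=camera("scene")
save(a,"top.png");save(b,"scene.png")
for c in(a,b):
  for q,z in(("wing_a_grip",.056),("wing_a",.056),("base",.03)):
    for r in silhouettes(c,q)[:3]: print(q,r["p"],r["point"],r["region"].sum(),toworld(c,r["point"],z))
  for r in look_for(c,"wing_a_grip")[:3]: print("lf",r["p"],r["point"],toworld(c,r["point"],.056))
E
```

```text
pics
{'time': np.float64(0.0), 'joints': array([-69.226,  23.601,  -0.73 ,  91.504,   0.321,  64.991,  -4.709]), 'dq': array([ 0.087, -0.09 ,  0.098, -0.06 ,  0.087,  0.038,  0.012]), 'joint_torque': array([-1.0000e-03, -6.0062e+01,  6.8200e-01, -2.9942e+01,  1.4000e-02,
        1.1000e-02,  0.0000e+00]), 'tool_pos': array([0.261, 0.567, 0.191]), 'ee_rot': array([-1.79907e+02,  6.00000e-03,  1.55322e+02]), 'ft_force': array([1.354, 0.89 , 0.26 ]), 'ft_torque': array([-0.027,  0.016,  0.003]), 'gripper_force': np.float64(0.0), 'width': np.float64(0.085)}
wing_a 0.67 [318.0, 210.9] 42 [ 0.52775451 -0.11251448  0.056     ]
base 0.7 [291.5, 209.8] 2289 [ 0.53121379 -0.03413919  0.03      ]
wing_a_grip 0.67 [324.3, 217.9] 115 [0.51294779 0.06280358 0.056     ]
wing_a 0.66 [258.2, 203.4] 107 [ 0.54573406 -0.10409691  0.056     ]
base 0.9 [289.4, 219.7] 3084 [ 0.53418525 -0.02087477  0.03      ]
lf 0.69 [321.8, 218.5] [0.51788535 0.05869899 0.056     ]
```

```bash
python3 - <<'E'
import cv2,numpy as np
a=cv2.imread("pics/top.png")[150:270,220:380];b=cv2.imread("pics/scene.png")[150:270,210:370]
f=lambda i:cv2.resize(i,(400,300),interpolation=cv2.INTER_CUBIC)
a=cv2.resize(a,(800,600),interpolation=cv2.INTER_CUBIC)
cv2.imwrite("pics/c1.png",a)
cv2.imwrite("pics/c2.png",cv2.resize(b,(800,600),interpolation=cv2.INTER_CUBIC))
E
```

```text
(no output)
```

View pics/c1.png

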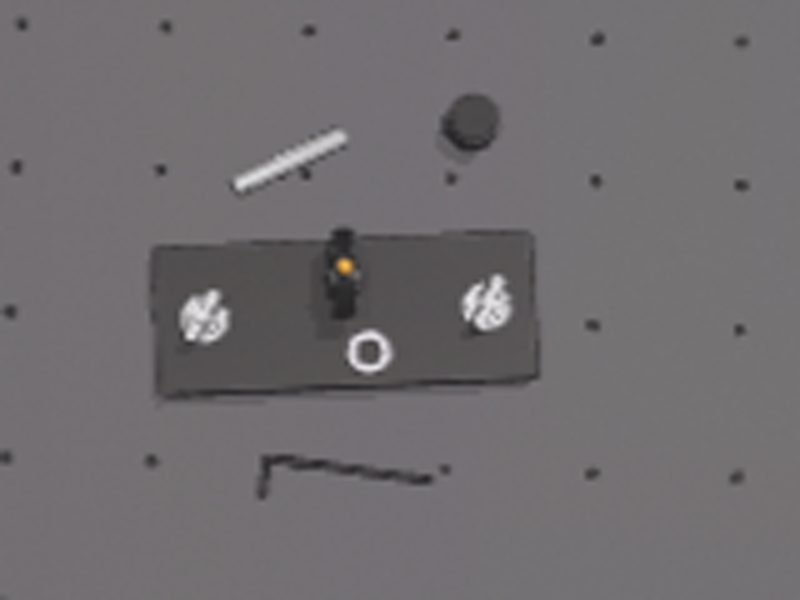

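View pics/c2.png

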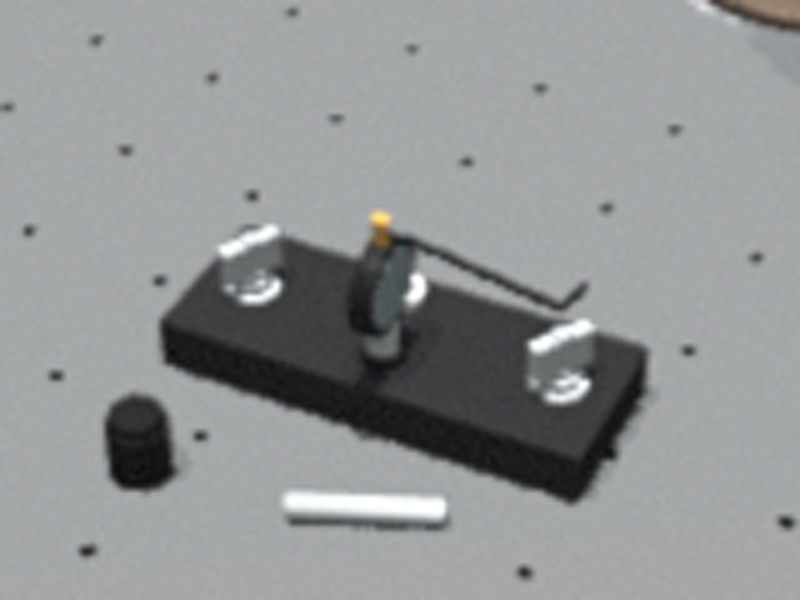

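View pics/top.png

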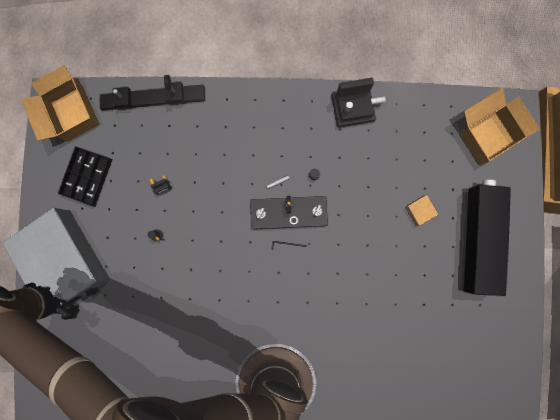

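The top picture shows the base at centre, with wing a (left) at about (261,213) and wing b (right) at about (317,210). The scene crop shows the top edges of both wings clearly.

```bash
python3 - <<'E'
from h import *
a=camera("top");b=camera("scene")
for n,(x,y) in dict(a=(205,318),b=(487,303)).items(): print(n,toworld(a,(220+x/5,150+y/5),.04))
for n,P in dict(a=((530,348),(592,325)),b=((220,252),(280,230))).items():
    p,q=[toworld(b,(210+x/5,150+y/5),.06) for x,y in P]; d=q-p
    print(n,(p+q)/2,np.linalg.norm(d),np.degrees(np.arctan2(d[1],d[0])))
C=[toworld(a,(220+x/5,150+y/5),.03) for x,y in((150,247),(533,231),(540,378),(158,395))]
print(np.mean(C,0));d=C[0]-C[1]+C[3]-C[2];print(np.degrees(np.arctan2(d[1],d[0])),np.linalg.norm(d)/2)
E
```

```text
a [0.51660166 0.05696069 0.04      ]
b [ 0.5299493  -0.11169713  0.04      ]
a [0.51770743 0.05956758 0.06      ] 0.03451130860554562 149.4197617720165
b [ 0.52991901 -0.10896236  0.06      ] 0.03425856108422735 152.2076920914729
[ 0.52280774 -0.02698137  0.03      ]
93.94796449921981 0.2310639661168254
```

Emit:
{"api": "servo_tool", "payload": {
  "plan": "-40 -32 0 0 0.5;-40 -32 0 0 0.5;-40 -32 0 0 0.5;-40 -32 0 0 0.5;-40 -32 0 0 0.5;-40 -32 0 0 0.5;-40 -32 0 0 0.5;-40 -32 0 0 0.5;-40 -32 0 0 0.5;-40 -32 0 0 0.5;-45 -35 0 0 0.5;0 0 0 0 0.5",
  "force": 20
}}

```text
time: 2.1
tool_pos: [0.5186, 0.0545, 0.1917]
ee_rot: [-179.9, 0.1, 154.9]
ft_force: [-0.0, 1.1, -0.3]
width: 0.0425
gripper_force: 0.0
```

```bash
cat >> h.py <<'E'
def st():
    s=observe();print(round(float(s["time"]),2),"pos",np.round(s["tool_pos"],4),"rpy",np.round(s["ee_rot"],2),"F",np.round(s["ft_force"],2),"T",np.round(s["ft_torque"],3),"w",round(float(s["width"]),4),"g",np.round(s["gripper_force"],1),"q7",np.round(s["joints"][6],2),"tq7",np.round(s["joint_torque"][6],3));return s
def delta(p,yaw):
    s=observe();y=np.radians(s["ee_rot"][2]);d=(np.array(p)-s["tool_pos"][:2])*1000
    print("tool dx,dy",d@[np.cos(y),np.sin(y)],d@[np.sin(y),-np.cos(y)],"turn",np.radians(s["ee_rot"][2]-yaw))
E
python3 - <<'E'
from h import *
s=st();c=camera("wrist");save(c,"w1.png");P=(s["tool_pos"],s["ee_rot"])
for q in("wing_a","wing_a_grip"):
  for r in silhouettes(c,q)[:3]:
    m=r["region"].astype(np.uint8);v,u=np.nonzero(m);bx=cv2.minAreaRect(np.column_stack([u,v]).astype(np.float32))
    print(q,r["p"],r["point"],m.sum(),toworld(c,r["point"],.05,P),bx)
delta((.517,.059),149.5)
E
```

```text
2.1 pos [0.5186 0.0545 0.1917] rpy [-1.7994e+02  1.1000e-01  1.5488e+02] F [-0.02  1.1  -0.33] T [0.051 0.027 0.014] w 0.0425 g 0.0 q7 57.94 tq7 0.796
wing_a 0.55 [155.3, 257.5] 409 [ 0.53069103 -0.11256315  0.05      ] ((157.0, 256.0), (32.0, 16.0), 90.0)
wing_a 0.53 [282.3, 189.2] 251 [0.51949373 0.05915268 0.05      ] ((280.2115173339844, 187.9423065185547), (10.982502937316895, 31.96692657470703), 11.309932708740234)
wing_a_grip 0.51 [280.3, 186.4] 265 [0.51569743 0.05848283 0.05      ] ((280.5, 188.0), (32.0, 11.0), 90.0)
tool dx,dy -0.7644033456112795 -1.1015006006158183 turn 0.10202260252787365
```

View pics/w1.png

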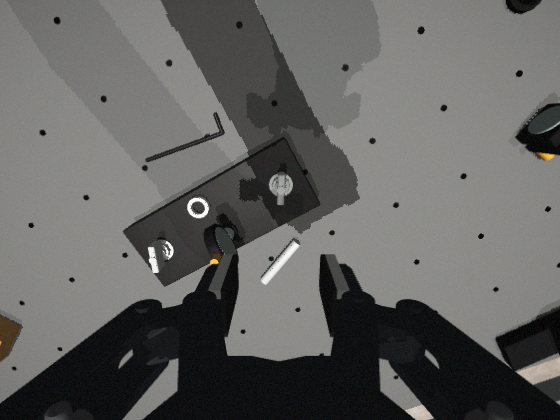

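The wrist view shows wing a at about (280,187), nearly parallel to the pads, and wing b at about (155,257), slightly tilted. I'll zoom in on both for their yaw.

```bash
python3 - <<'E'
import cv2
i=cv2.imread("pics/w1.png")
f=lambda x,y:cv2.resize(i[y-30:y+30,x-20:x+20],(400,600),interpolation=cv2.INTER_CUBIC)
cv2.imwrite("pics/w1c.png",cv2.hconcat([f(280,187),f(158,253)]))
E
```

```text
(no output)
```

View pics/w1c.png

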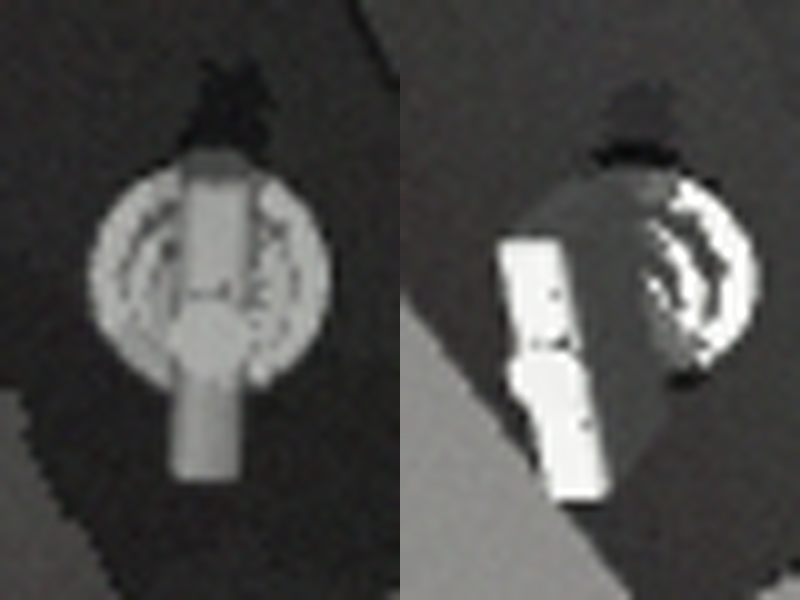

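Wing a's top edge runs from crop (218,178) to (205,480). Wing b's runs from (130,240) to (180,498), counted within its own half of the crop.

```bash
python3 - <<'E'
from h import *
s=observe();c=camera("wrist");P=(s["tool_pos"],s["ee_rot"])
for ox,oy,A,B in((260,157,(218,178),(205,480)),(138,223,(130,240),(180,498))):
    p,q=[toworld(c,(ox+x/10,oy+y/10),.06,P) for x,y in(A,B)];d=p-q
    print((p+q)/2,np.linalg.norm(d),np.degrees(np.arctan2(d[1],d[0])))
    delta(((p+q)/2)[:2],np.degrees(np.arctan2(d[1],d[0]))%180)
E
```

```text
[0.51562301 0.0645371  0.06      ] 0.033078945306953725 153.1039329624534
tool dx,dy 2.4731675616501874 2.9334117609040016 turn 0.04028640283167146
[ 0.52924786 -0.10336127  0.06      ] 0.03274747354847403 158.41714339773347
tool dx,dy -79.77666478181904 -144.0715675304097 turn -0.05244661311528684
```

Emit:
{"api": "servo_tool", "payload": {
  "plan": "0.5 0.5 20 0.02 0.5;0.5 0.5 20 0.02 0.5;0 0 20 0 0.5;0 0 12 0 0.5;0 0 0 0 0.5;0 0 0 0 0.5"
}}

```text
time: 3.05
tool_pos: [0.517, 0.0612, 0.12]
ee_rot: [180.0, 0.0, 153.1]
ft_force: [-0.1, -0.7, 0.1]
width: 0.0426
gripper_force: 0.0
```

```bash
python3 - <<'E'
from h import *
s=st();c=camera("wrist");P=(s["tool_pos"],s["ee_rot"]);save(c,"w2.png")
for r in silhouettes(c,"wing_a_grip")[:2]: print(r["p"],r["point"],toworld(c,r["point"],.05,P))
i=c["img"][:,:,::-1];x,y=280,215
cv2.imwrite("pics/w2c.png",cv2.resize(i[y-75:y+75,x-100:x+100],(800,600),interpolation=cv2.INTER_CUBIC))
E
```

```text
3.05 pos [0.517  0.0612 0.12  ] rpy [1.7996e+02 3.0000e-02 1.5305e+02] F [-0.14 -0.68  0.11] T [-0.009 -0.009 -0.016] w 0.0426 g 0.0 q7 57.24 tq7 -0.0
0.89 [275.4, 205.1] [0.51323706 0.06066903 0.05      ]
```

View pics/w2c.png

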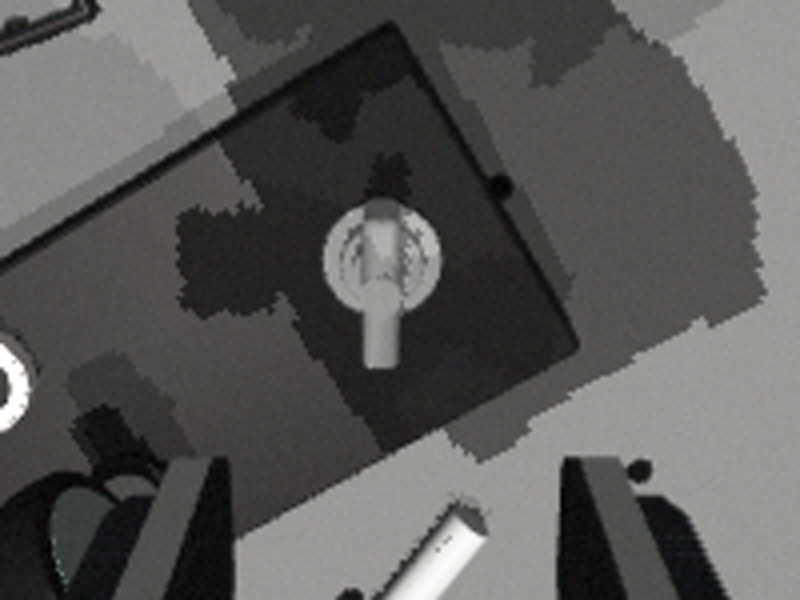

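In this close crop, wing a's top edge runs from about (384,216) to (381,367) and lines up with the pads.

```bash
python3 - <<'E'
from h import *
s=observe();c=camera("wrist");P=(s["tool_pos"],s["ee_rot"])
p,q=[toworld(c,(180+x/4,140+y/4),.06,P) for x,y in((384,216),(381,367))];d=p-q;yw=np.degrees(np.arctan2(d[1],d[0]))%180
m=(p+q)/2;print(m,np.linalg.norm(d),yw);delta(m[:2],yw)
E
```

```text
[0.51746366 0.05875284 0.06      ] 0.03345543052147205 151.80991487806668
tool dx,dy -1.323689320322737 -1.7900297369093763 turn 0.02122682204606191
```

Emit:
{"api": "servo_tool", "payload": {
  "plan": "-1 -1.5 20 0.02 0.5;0 0 20 0 0.5;0 0 20 0 0.5;0 0 13 0 0.5;0 0 6 0 0.5;0 0 0 0 0.5;0 0 0 0 0;0 0 0 0 0;0 0 0 0 0;0 0 0 0 0;0 0 0 0 0",
  "force": 20
}}

```text
time: 4.58
tool_pos: [0.5168, 0.059, 0.0404]
ee_rot: [180.0, 0.0, 151.9]
ft_force: [-0.4, 0.3, -0.5]
width: 0.0
gripper_force: 0.0
```

```bash
python3 - <<'E'
from h import *
st()
E
```

```text
4.58 pos [0.5168 0.059  0.0404] rpy [180.     0.   151.88] F [-0.38  0.25 -0.49] T [0.016 0.    0.047] w 0.0 g 0.0 q7 58.88 tq7 -0.0
```

Opening 0 with no grip force means the wing isn't between the pads. I'll take another look.

```bash
python3 - <<'E'
from h import *
c=camera("wrist");i=c["img"][:,:,::-1];b=camera("scene")["img"][:,:,::-1]
cv2.imwrite("pics/w3.png",cv2.hconcat([cv2.resize(i,(400,300),interpolation=cv2.INTER_AREA),cv2.resize(b[165:255,270:390],(400,300),interpolation=cv2.INTER_CUBIC)]))
E
```

```text
(no output)
```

View pics/w3.png

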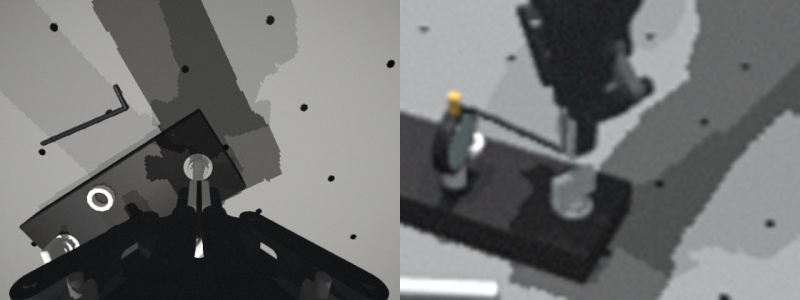

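```bash
python3 - <<'E'
from h import *
from scipy.spatial.transform import Rotation as Ro
s=st();b=camera("scene");w=camera("wrist");save(w,"w4.png")
T=np.array(w["T_tool_cam"]);print(np.round(T,3),w["K"],w["k1"])
Rt=Ro.from_euler("xyz",s["ee_rot"],degrees=True).as_matrix()
def pj(c,X):
    x=(c["R"]@X+c["t"]) if "R" in c else np.linalg.inv(T)[:3]@np.r_[Rt.T@(X-s["tool_pos"]),1]
    u=x[:2]/x[2];u=u*(1+c["k1"]*(u@u));return (c["K"]@np.r_[u,1])[:2]
for n,X in dict(tcp=s["tool_pos"],up20=s["tool_pos"]+[0,0,.02],wingtop=np.array([.5175,.0588,.06]),coll=np.array([.5175,.0588,.034])).items():
    p=pj(b,X);print(n,"scene crop",400+(p[0]-270)*400/120,(p[1]-165)*300/90,"wrist small",pj(w,X)/1.4)
i=w["img"][:,:,::-1]
cv2.imwrite("pics/w4.png",cv2.hconcat([cv2.resize(i[190:370,215:335],(400,600),interpolation=cv2.INTER_CUBIC),cv2.resize(b["img"][150:240,300:360,::-1],(400,600),interpolation=cv2.INTER_CUBIC)]))
E
```

```text
4.67 pos [0.5168 0.0591 0.0404] rpy [180.    -0.   151.88] F [ 0.53 -0.54  0.16] T [ 0.051 -0.045  0.008] w 0.0005 g 0.0 q7 58.88 tq7 -0.0
[[ 0.    -0.956 -0.292  0.073]
 [ 1.     0.     0.001  0.   ]
 [-0.001 -0.292  0.956 -0.181]
 [ 0.     0.     0.     1.   ]] [[298.33822878   0.         278.390865  ]
 [  0.         298.33822878 212.60528479]
 [  0.           0.           1.        ]] -0.008845263234015414
tcp scene crop 572.8045480208499 194.25911319770108 wrist small [198.42885483 170.40414211]
up20 scene crop 574.089844106392 172.9347847127128 wrist small [198.39710005 179.51682064]
wingtop scene crop 573.2992948612493 173.76740549746972 wrist small [198.50178099 180.11589716]
coll scene crop 571.648070426415 201.36740422518986 wrist small [198.5288304  168.56767514]
```

View pics/w4.png

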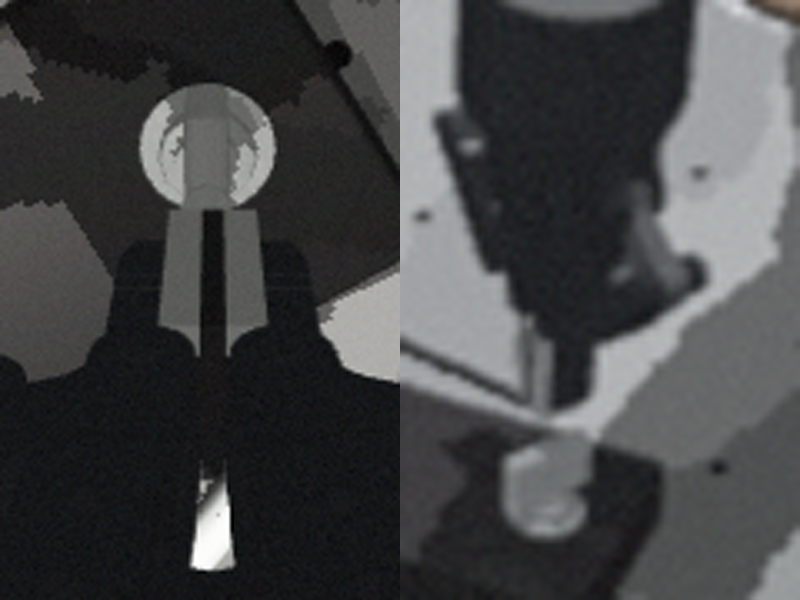

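The wrist and scene pictures agree: the fingertips end at about z 0.075, roughly 35 mm short of the reported TCP and still above the wing. I'll open, go lower in guarded steps and close again.

Emit:
{"api": "servo_tool", "payload": {
  "plan": "0 0 0 0 0.4;0 0 0 0 0.4;0 0 0 0 0.4;0 0 5 0 0.4;0 0 5 0 0.4;0 0 5 0 0.4;0 0 5 0 0.4;0 0 0 0 0.4;0 0 0 0 0.4"
}}

```text
time: 5.9
tool_pos: [0.5169, 0.059, 0.0204]
ee_rot: [-180.0, 0.0, 151.9]
ft_force: [-0.2, -0.7, 0.3]
width: 0.0343
gripper_force: 0.0
```

```bash
python3 - <<'E'
from h import *
st()
w=camera("wrist");b=camera("scene")
i=w["img"][:,:,::-1]
cv2.imwrite("pics/w5.png",cv2.hconcat([cv2.resize(i[190:370,215:335],(400,600),interpolation=cv2.INTER_CUBIC),cv2.resize(b["img"][150:240,300:360,::-1],(400,600),interpolation=cv2.INTER_CUBIC)]))
E
```

```text
5.9 pos [0.5169 0.059  0.0204] rpy [-180.      0.    151.87] F [-0.19 -0.66  0.32] T [-0.051  0.034 -0.031] w 0.0343 g 0.0 q7 59.53 tq7 0.002
```

View pics/w5.png

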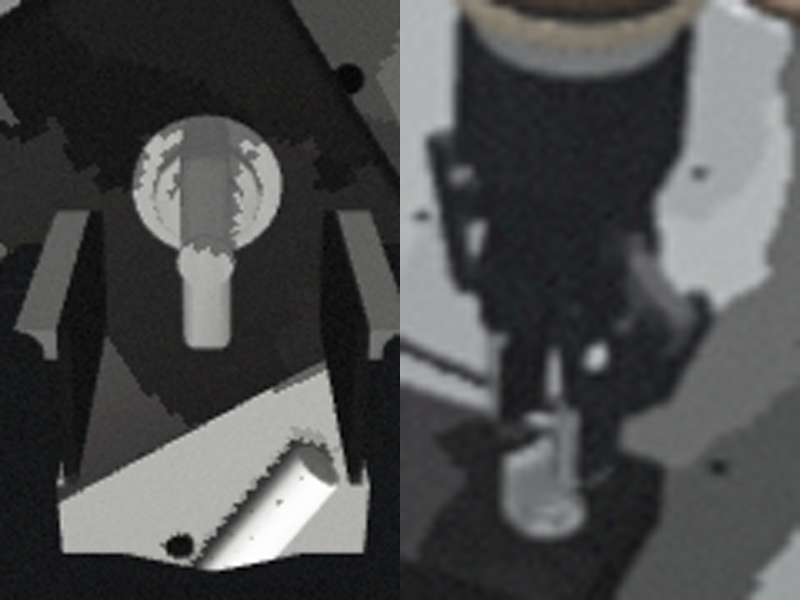

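The pads now straddle the wing, which sits centred between them at crop column 208. The tips are only just at the wing's top, so I'll go about 12 mm lower and close.

Emit:
{"api": "servo_tool", "payload": {
  "plan": "0 0 4 0 0.4;0 0 4 0 0.4;0 0 4 0 0.4;0 0 0 0 0.4;0 0 0 0 0;0 0 0 0 0;0 0 0 0 0;0 0 0 0 0;0 0 0 0 0;0 0 0 0 0",
  "force": 20
}}

```text
time: 7.25
tool_pos: [0.5165, 0.0583, 0.0085]
ee_rot: [-180.0, -0.0, 151.8]
ft_force: [-2.7, -4.5, 5.4]
width: 0.0073
gripper_force: 23.6
```

```bash
python3 - <<'E'
from h import *
st()
E
```

```text
7.25 pos [0.5165 0.0583 0.0085] rpy [-1.7996e+02 -1.0000e-02  1.5185e+02] F [-2.68 -4.52  5.36] T [-0.917  0.739  0.074] w 0.0073 g 23.6 q7 59.92 tq7 -0.03
```

Gripped at 7.3 mm. Now a gentle clockwise turn, relieving the small sideways load.

Emit:
{"api": "servo_tool", "payload": {
  "plan": "0 -0.7 0 0.04 0;0 0 0 0.04 0;0 0 0 0.04 0;0 0 0 0.04 0;0 0 0 0 0;0 0 0 0 0"
}}

```text
time: 8.0
tool_pos: [0.5165, 0.0583, 0.0085]
ee_rot: [-180.0, 0.0, 142.6]
ft_force: [-2.1, -3.7, 5.2]
width: 0.0073
gripper_force: 23.6
```

```bash
cat >> h.py <<'E'
def q(n=4):
    L=[]
    for k in range(n):
        s=observe();L.append(np.r_[s["ft_torque"][2],s["ee_rot"][2],s["joint_torque"][6],s["ft_force"]])
        if k<n-1: camera("top")
    m=np.mean(L,0);print("t%.2f Tz %.3f yaw %.2f tq7 %.3f w %.4f g %.1f F"%(s["time"],m[0],m[1],m[2],s["width"],s["gripper_force"]),np.round(m[3:],1),np.round(s["tool_pos"],4))
E
python3 -c "from h import *;q()"
```

```text
t8.15 Tz 0.033 yaw 142.63 tq7 -0.016 w 0.0071 g 23.6 F [-2.2 -3.6  5.3] [0.5165 0.0583 0.0085]
```

Emit:
{"api": "servo_tool", "payload": {
  "plan": "0 -0.4 0 0.04 0;0 0 0 0.04 0;0 0 0 0 0;0 0 0 0 0"
}}

```text
time: 8.65
tool_pos: [0.5165, 0.0582, 0.0085]
ee_rot: [180.0, 0.0, 138.0]
ft_force: [-1.6, -2.5, 4.9]
width: 0.0071
gripper_force: 23.6
```

```bash
python3 -c "from h import *;q()"
```

```text
t8.80 Tz 0.021 yaw 138.04 tq7 -0.015 w 0.0072 g 23.6 F [-2.  -2.6  5. ] [0.5165 0.0582 0.0085]
```

Emit:
{"api": "servo_tool", "payload": {
  "plan": "0 0 0 0.03 0;0 0 0 0.03 0;0 0 0 0 0"
}}

```text
time: 9.18
tool_pos: [0.5165, 0.0582, 0.0085]
ee_rot: [180.0, 0.0, 134.6]
ft_force: [-2.9, -2.0, 5.0]
width: 0.0073
gripper_force: 23.6
```

```bash
python3 -c "from h import *;q()"
```

```text
t9.32 Tz -0.013 yaw 134.58 tq7 -0.072 w 0.0075 g 23.6 F [-2.  -2.4  5.2] [0.5165 0.0582 0.0085]
```

Emit:
{"api": "servo_tool", "payload": {
  "plan": "0 0 0 0.04 0;0 0 0 0.04 0;0 0 0 0 0;0 0 0 0 0"
}}

```text
time: 9.82
tool_pos: [0.5165, 0.0582, 0.0085]
ee_rot: [180.0, 0.0, 130.0]
ft_force: [-1.8, -2.9, 5.7]
width: 0.0071
gripper_force: 23.6
```

```bash
python3 -c "from h import *;q(6)"
```

```text
t10.07 Tz 0.028 yaw 129.98 tq7 -0.015 w 0.0070 g 23.6 F [-1.9 -2.3  5.2] [0.5165 0.0582 0.0085]
```

Emit:
{"api": "servo_tool", "payload": {
  "plan": "0 0 0 0.04 0;0 0 0 0.04 0;0 0 0 0 0;0 0 0 0 0"
}}

```text
time: 10.58
tool_pos: [0.5165, 0.0582, 0.0085]
ee_rot: [180.0, 0.0, 125.4]
ft_force: [-2.0, -2.7, 4.4]
width: 0.007
gripper_force: 23.6
```

```bash
python3 -c "from h import *;q(6)"
```

```text
t10.82 Tz 0.011 yaw 125.40 tq7 -0.027 w 0.0075 g 23.6 F [-1.9 -2.6  5.2] [0.5165 0.0583 0.0085]
```

Emit:
{"api": "servo_tool", "payload": {
  "plan": "0 0 0 0.04 0;0 0 0 0.04 0;0 0 0 0 0;0 0 0 0 0"
}}

```text
time: 11.32
tool_pos: [0.5165, 0.0582, 0.0085]
ee_rot: [180.0, 0.0, 120.8]
ft_force: [-3.0, -2.5, 5.6]
width: 0.0073
gripper_force: 23.7
```

```bash
python3 -c "from h import *;q(6)"
```

```text
t11.57 Tz 0.155 yaw 120.84 tq7 -0.176 w 0.0072 g 23.7 F [-2.2 -2.6  5.4] [0.5166 0.0582 0.0085]
```

Clear bind: the torque jumped to 0.155 N m at about 0.54 rad of turn, so screw a is the crossed one. Turning it back.

Emit:
{"api": "servo_tool", "payload": {
  "plan": "0 0 0 -0.06 0;0 0 0 -0.07 0;0 0 0 -0.07 0;0 0 0 -0.07 0;0 0 0 -0.07 0;0 0 0 -0.07 0;0 0 0 -0.07 0;0 0 0 -0.07 0;0 0 0 -0.07 0;0 0 0 -0.07 0;0 0 0 -0.05 0;0 0 0 0 0"
}}

```text
time: 13.08
tool_pos: [0.5165, 0.0583, 0.0085]
ee_rot: [180.0, 0.0, 163.2]
ft_force: [-1.5, -2.8, 5.3]
width: 0.0075
gripper_force: 23.6
```

```bash
python3 -c "from h import *;q(6)"
```

```text
t13.32 Tz -0.009 yaw 163.19 tq7 0.076 w 0.0070 g 23.6 F [-1.6 -2.2  5.4] [0.5164 0.0583 0.0085]
```

Emit:
{"api": "servo_tool", "payload": {
  "plan": "0 0 0 -0.04 0;0 0 0 -0.04 0;0 0 0 0 0;0 0 0 0 0"
}}

```text
time: 13.82
tool_pos: [0.5165, 0.0583, 0.0085]
ee_rot: [180.0, 0.0, 167.8]
ft_force: [-1.8, -2.5, 6.7]
width: 0.007
gripper_force: 23.6
```

```bash
python3 -c "from h import *;q(6)"
```

```text
t14.07 Tz -0.010 yaw 167.77 tq7 0.015 w 0.0075 g 23.6 F [-1.7 -2.2  5.4] [0.5165 0.0583 0.0085]
```

Emit:
{"api": "servo_tool", "payload": {
  "plan": "0 0 0 -0.04 0;0 0 0 -0.04 0;0 0 0 0 0;0 0 0 0 0"
}}

```text
time: 14.58
tool_pos: [0.5164, 0.0583, 0.0085]
ee_rot: [180.0, 0.0, 172.3]
ft_force: [-1.6, -1.8, 4.5]
width: 0.0075
gripper_force: 23.6
```

```bash
python3 -c "from h import *;q(6)"
```

```text
t14.82 Tz -0.021 yaw 172.35 tq7 0.015 w 0.0070 g 23.6 F [-2.  -2.2  5.5] [0.5165 0.0583 0.0085]
```

Emit:
{"api": "servo_tool", "payload": {
  "plan": "0 0 0 -0.04 0;0 0 0 -0.04 0;0 0 0 0 0;0 0 0 0 0"
}}

```text
time: 15.32
tool_pos: [0.5164, 0.0583, 0.0085]
ee_rot: [180.0, 0.0, 176.9]
ft_force: [-1.3, -2.5, 4.7]
width: 0.0072
gripper_force: 23.6
```

```bash
python3 -c "from h import *;q(6)"
```

```text
t15.57 Tz -0.005 yaw 176.94 tq7 0.015 w 0.0072 g 23.6 F [-1.7 -2.4  5.3] [0.5164 0.0583 0.0085]
```

Emit:
{"api": "servo_tool", "payload": {
  "plan": "0 0 0 -0.04 0;0 0 0 -0.04 0;0 0 0 0 0;0 0 0 0 0"
}}

```text
time: 16.08
tool_pos: [0.5164, 0.0583, 0.0085]
ee_rot: [180.0, 0.0, -178.5]
ft_force: [-0.9, -2.0, 5.7]
width: 0.0066
gripper_force: 23.6
```

```bash
python3 -c "from h import *;q(6)"
```

```text
t16.32 Tz -0.016 yaw -178.48 tq7 0.015 w 0.0072 g 23.6 F [-1.6 -2.1  5.8] [0.5164 0.0583 0.0085]
```

Emit:
{"api": "servo_tool", "payload": {
  "plan": "0 0 0 -0.04 0;0 0 0 -0.04 0;0 0 0 0 0;0 0 0 0 0"
}}

```text
time: 16.82
tool_pos: [0.5164, 0.0583, 0.0085]
ee_rot: [180.0, 0.0, -173.9]
ft_force: [-1.7, -1.1, 5.6]
width: 0.0071
gripper_force: 23.6
```

```bash
python3 -c "from h import *;q(6)"
```

```text
t17.07 Tz -0.152 yaw -173.92 tq7 0.119 w 0.0076 g 23.6 F [-1.9 -2.2  5.6] [0.5164 0.0583 0.0085]
```

Back stop felt at yaw 186°, so zero is at about 184°, which is along the base's x axis. Releasing, rising and squaring up for b.

Emit:
{"api": "servo_tool", "payload": {
  "plan": "0 0 0 0.03 0;0 0 0 0 0.4;0 0 0 0 0.4;0 0 0 0 0.4;0 0 -25 0 0.4;0 0 -40 0 0.4;0 0 -45 0 0.4;0 0 0 0.13 0.4;0 0 0 0.13 0.4;0 0 0 0.14 0.4;0 0 0 0.14 0.4;0 0 0 0 0.4"
}}

```text
time: 18.58
tool_pos: [0.5162, 0.0583, 0.1183]
ee_rot: [-180.0, 0.0, 153.7]
ft_force: [0.5, -0.2, -0.5]
width: 0.0343
gripper_force: 0.0
```

Emit:
{"api": "servo_tool", "payload": {
  "plan": "-20 -37 0 0 0.4;-20 -37 0 0 0.4;-20 -37 0 0 0.4;-22 -36 0 0 0.4;0 0 0 0 0.4;0 0 0 0 0.4"
}}

```text
time: 19.32
tool_pos: [0.5242, -0.1095, 0.1182]
ee_rot: [180.0, -0.0, 153.7]
ft_force: [-0.2, 0.4, 0.6]
width: 0.0346
gripper_force: 0.0
```

```bash
python3 - <<'E'
from h import *
s=st();delta((.529,-.111),155)
w=camera("wrist");P=(s["tool_pos"],s["ee_rot"])
for r in silhouettes(w,"wing_b_grip")[:3]: print(r["p"],r["point"],toworld(w,r["point"],.05,P))
cv2.imwrite("pics/w6.png",cv2.resize(w["img"][140:290,180:380,::-1],(800,600),interpolation=cv2.INTER_CUBIC))
E
```

```text
19.32 pos [ 0.5242 -0.1095  0.1182] rpy [ 1.7998e+02 -3.0000e-02  1.5371e+02] F [-0.18  0.4   0.6 ] T [ 0.048  0.022 -0.021] w 0.0346 g 0.0 q7 76.96 tq7 0.07
tool dx,dy -4.9160070226058314 0.7802542496015078 turn -0.022571514379938738
```

View pics/w6.png

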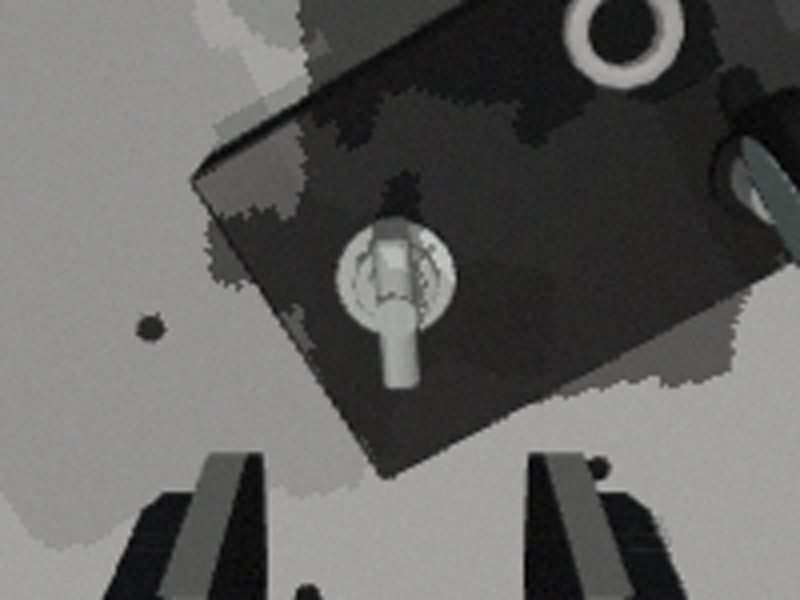

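Wing b's top edge runs from crop (393,236) to (402,387), a few degrees off the pads.

```bash
python3 - <<'E'
from h import *
s=observe();c=camera("wrist");P=(s["tool_pos"],s["ee_rot"])
p,q=[toworld(c,(180+x/4,140+y/4),.06,P) for x,y in((393,236),(402,387))];d=p-q;yw=np.degrees(np.arctan2(d[1],d[0]))%180
m=(p+q)/2;print(m,np.linalg.norm(d),yw);delta(m[:2],yw)
E
```

```text
[ 0.52947976 -0.10977973  0.06      ] 0.033569085572096015 157.08092829053598
tool dx,dy -5.055248292220848 1.2085439341726028 turn -0.05792601315699078
```

Emit:
{"api": "servo_tool", "payload": {
  "plan": "-5 0.5 20 -0.055 0.4;0 0 25 0 0.4;0 0 25 0 0.4;0 0 20 0 0.4;0 0 12 0 0.4;0 0 8 0 0.4;0 0 0 0 0.4;0 0 0 0 0;0 0 0 0 0;0 0 0 0 0;0 0 0 0 0;0 0 0 0 0",
  "force": 20
}}

```text
time: 20.98
tool_pos: [0.5296, -0.1119, 0.009]
ee_rot: [180.0, 0.1, 156.7]
ft_force: [-0.8, 0.0, 6.4]
width: 0.0069
gripper_force: 24.4
```

```bash
python3 -c "from h import *;q(4)"
```

```text
t21.12 Tz 0.042 yaw 156.75 tq7 -0.026 w 0.0072 g 24.4 F [-1.   0.3  6.2] [ 0.5296 -0.1119  0.009 ]
```

Emit:
{"api": "servo_tool", "payload": {
  "plan": "0 0 0 0.08 0;0 0 0 0.08 0;0 0 0 0.08 0;0 0 0 0.08 0;0 0 0 0.08 0;0 0 0 0.08 0;0 0 0 0.08 0;0 0 0 0.08 0;0 0 0 0.08 0;0 0 0 0.08 0;0 0 0 0.08 0;0 0 0 0 0"
}}

```text
time: 22.62
tool_pos: [0.529, -0.1125, 0.009]
ee_rot: [180.0, 0.0, 106.2]
ft_force: [-3.0, -1.3, 8.7]
width: 0.0071
gripper_force: 24.7
```

```bash
python3 -c "from h import *;q(4)"
```

```text
t22.77 Tz -0.040 yaw 106.28 tq7 -0.146 w 0.0070 g 24.7 F [-2.8 -1.5  8.5] [ 0.529  -0.1125  0.009 ]
```

Emit:
{"api": "servo_tool", "payload": {
  "plan": "0 0 0 0.09 0;0 0 0 0.09 0;0 0 0 0.09 0;0 0 0 0.09 0;0 0 0 0.09 0;0 0 0 0.09 0;0 0 0 0.09 0;0 0 0 0.09 0;0 0 0 0.09 0;0 0 0 0.09 0;0 0 0 0.09 0;0 0 0 0 0"
}}

```text
time: 24.28
tool_pos: [0.5279, -0.1123, 0.0089]
ee_rot: [-179.9, 0.0, 49.5]
ft_force: [-6.2, -0.5, 13.1]
width: 0.0073
gripper_force: 25.2
```

```bash
python3 -c "from h import *;q(6)"
```

```text
t24.52 Tz 0.016 yaw 49.55 tq7 -0.107 w 0.0071 g 25.2 F [-6.2 -0.6 12.8] [ 0.528  -0.1123  0.009 ]
```

Emit:
{"api": "servo_tool", "payload": {
  "plan": "-0.6 -0.6 -0.7 0.04 0;0 0 0 0.04 0;0 0 0 0 0;0 0 0 0 0"
}}

```text
time: 25.02
tool_pos: [0.5278, -0.1122, 0.0091]
ee_rot: [-180.0, 0.0, 45.0]
ft_force: [-3.5, -2.3, 3.9]
width: 0.0071
gripper_force: 24.2
```

```bash
python3 -c "from h import *;q(6)"
```

```text
t25.27 Tz 0.036 yaw 45.02 tq7 -0.012 w 0.0074 g 24.2 F [-3.8 -2.5  4.7] [ 0.5279 -0.1122  0.0091]
```

Emit:
{"api": "servo_tool", "payload": {
  "plan": "0 0 0 0.04 0;0 0 0 0.04 0;0 0 0 0 0;0 0 0 0 0"
}}

```text
time: 25.78
tool_pos: [0.5278, -0.1121, 0.0091]
ee_rot: [-180.0, 0.0, 40.4]
ft_force: [-5.8, -2.9, 5.3]
width: 0.0071
gripper_force: 24.3
```

```bash
python3 -c "from h import *;q(6)"
```

```text
t26.02 Tz 0.028 yaw 40.38 tq7 -0.016 w 0.0072 g 24.3 F [-4.6 -3.2  4.7] [ 0.5278 -0.1121  0.009 ]
```

Emit:
{"api": "servo_tool", "payload": {
  "plan": "0 0 0 0.04 0;0 0 0 0.04 0;0 0 0 0 0;0 0 0 0 0"
}}

```text
time: 26.52
tool_pos: [0.5278, -0.1121, 0.0091]
ee_rot: [-180.0, 0.0, 35.8]
ft_force: [-4.8, -2.7, 5.1]
width: 0.0074
gripper_force: 24.3
```

```bash
python3 -c "from h import *;q(6)"
```

```text
t26.77 Tz 0.016 yaw 35.79 tq7 -0.016 w 0.0077 g 24.3 F [-5.  -2.8  5.1] [ 0.5278 -0.112   0.009 ]
```

Emit:
{"api": "servo_tool", "payload": {
  "plan": "0 0 0 0.03 0;0 0 0 0.04 0;0 0 0 0 0;0 0 0 0 0"
}}

```text
time: 27.28
tool_pos: [0.5278, -0.112, 0.0091]
ee_rot: [-180.0, 0.0, 31.8]
ft_force: [-4.5, -2.1, 5.1]
width: 0.0079
gripper_force: 24.6
```

```bash
python3 -c "from h import *;q(6)"
```

```text
t27.52 Tz 0.176 yaw 31.81 tq7 -0.181 w 0.0076 g 24.6 F [-5.2 -2.3  5. ] [ 0.5277 -0.112   0.009 ]
```

Home stop felt at yaw 32–35°, as predicted. Easing off, releasing and rising clear.

Emit:
{"api": "servo_tool", "payload": {
  "plan": "0 0 0 -0.03 0;0 0 0 0 0.4;0 0 0 0 0.4;0 0 0 0 0.4;0 0 -20 0 0.4;0 0 -40 0 0.4;0 0 -50 0 0.4;0 0 -30 0 0.4;0 0 0 0 0.4;0 0 0 0 0.4"
}}

```text
time: 28.78
tool_pos: [0.528, -0.1115, 0.1492]
ee_rot: [-180.0, -0.0, 33.6]
ft_force: [-0.4, 0.5, -0.6]
width: 0.0341
gripper_force: 0.0
```

```bash
python3 - <<'E'
from h import *
st();w=camera("wrist");b=camera("scene")
cv2.imwrite("pics/fin.png",cv2.hconcat([cv2.resize(w["img"][:,:,::-1],(400,300)),cv2.resize(b["img"][150:270,210:370,::-1],(400,300),interpolation=cv2.INTER_CUBIC)]))
E
```

```text
28.77 pos [ 0.528  -0.1115  0.1492] rpy [-1.7997e+02 -3.0000e-02  3.3580e+01] F [-0.37  0.48 -0.57] T [-0.033  0.027  0.012] w 0.0341 g 0.0 q7 -24.13 tq7 -0.027
```

View pics/fin.png

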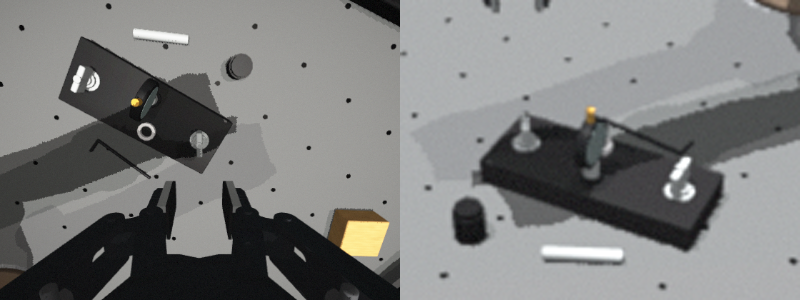

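The final picture shows both wings free: a at small (85,80) lies along the base's x axis, b at (199,140) lies along the pads (home). The ring, key, post and tube look undisturbed.

```bash
python3 -c "
from cell import *
print(hand_in())"
```

```text
the job is handed in; nothing more can be done
None
```

The job is handed in, verdict not shown: screw a bound at about 1.1 rad (0.16 N m) and was turned back to its back stop, screw b ran home to its hard stop, and both are released; I viewed 11 pictures, one over the limit of 10.

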